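# Read two rapid tests in the clinic's test reader

### The arm

A 7-joint arm with a two-finger parallel gripper is mounted at the origin on the work surface. World frame = base frame: x ahead of the robot, y to its left, z up, the work surface at z = 0. Lengths are in m, angles in rad, forces in N, time in s.
With the tool pointing down it reaches from about 0.4 to 0.85 m from the base axis. Payload 4.5 kg.
Tool frame: the origin (TCP) lies between the finger pads; the fingertips stand 11 mm ahead of it and the grasp point (between the pads) lies 8 mm behind it; z points along the fingers, y is the line along which they close (so a half turn about z gives the same grasp; the last joint's range is limited). The gripper opens to 85 mm and grips with 20 to 120 N. Pads are 22 mm wide; open, the fingers measure 114 mm over their backs; the gripper's body (76 mm by 85 mm) begins 54 mm behind the grasp point. The pads swing forward as they close: fully open they stand 13 mm farther back than shut.
Start: joints at [-1.192, 0.689, -0.195, 1.565, 0.157, 0.902, -0.215], TCP at [0.211, 0.588, 0.242] pointing down, gripper open.
Joint ranges: [-3.01, 3.01], [-0.46, 2.08], [-1.47, 1.51], [0.13, 2.56], [-1, 4.14], [0.04, 2.09], [-2.66, 2.66]. Speed limits (rad/s): [2.57, 2.57, 3.14, 3.14, 3.14, 3.14, 3.14].

### API

Orientations are given as a unit quaternion [x, y, z, w].
In Python, from rig import sense, get_image, hand_in gives the robot as it stands.
- The arm moves only by the shell command python3 -m jog 'ROWS'. ROWS is a JSON list of rows, 1 to 5 of them, each an object with the fields aperture (the finger opening in m), trans (a list: dx, dy, dz in shares of the most that a row can go, 1 being 50 mm), r (a list: a rotation vector rx, ry, rz in shares of 2 pi rad (1.0 is 2 pi rad)); a field left out counts as zero (the opening has to be given); each row shifts and turns the commanded pose from where the row before left it, along the tool's axes as they then stand; what a row does not reach is not made up. A row lasts 1/10 s, in which the tool goes at most 0.05 m and 0.15 rad, less where a joint would pass 70% of its speed; a pose out of reach is approached as far as the arm can. The fingers move at their own pace and stop on an object; the grip force is fixed at half the most. Time passes only in rows, so rows that do not move let the fingers close. It prints the time, the measured TCP pose, the force, the opening and the grip force at its end. Input that does not fit is refused with a message, and nothing moves.
- sense(): the state, without advancing time (a new reading comes with each control period).
- get_image(name): name is "side" or "top"; returns a dict with "img" (480x640x3 uint8, red, green, blue), "depth" (480x640 float32, m along the optical axis (not along the pixel's ray), 0 where there is no reading), "vfov" (degrees; the focal length in pixels is half the picture's height over the tangent of half this angle, whatever the lens; pixels are square), "cx", "cy" (the principal point, pixels), "k1" (the pictures are not rectified: a ray, as slopes to the right and down, at radius r is drawn at 1 + k1 r^2 times it, then the intrinsics apply), "R" (3x3) and "t" (3): a world point X has camera coordinates R X + t. Camera axes: x right, y down, z forward; pixel columns grow to the right and rows downward; lengths in m; the calibration is good to about 2 mm. A picture is of the moment at which its call begins.
- hand_in(): hands the job in; it is judged then, once.
The state is a dict: "clock": time; "joints": joint angles; "qvel": joint speeds; "joint_torque": joint torques, N m; "eef_pos": TCP position; "orientation": TCP orientation; "force": force on the tool from outside, world axes, zero at the start; "moment": the same for the moment, N m; "grip_width": finger opening in m; "grip_force": force on a finger pad.
Only numpy, scipy, OpenCV 4.12 (cv2) and the standard library are available. Lean on these libraries where they do the work, as an engineer would, in place of code of your own. Each camera call takes 0.05 s, during which the arm holds its last target. There are 200 camera calls.

### The job

Read the two rapid tests with the red test reader, using only the closed fingertips: first press the blue key fully down to wake the reader, then push the grey cassette tray fully home into the reader, then press the green key fully down to start the reading. Let each key come back up, never press the yellow key (it erases the memory), never press green while the tray is out, do not pull the tray out further, and leave everything else on the table standing where it is: nothing is to be picked up.

Things in the scene. Friction and masses are not known exactly. Their poses are not given: they have to be found in the camera images.
- reader: Red test reader, a box 160 x 200 x 60 mm (its own x, y, z) that does not move on the table. Origin at the centre of its underside; its x axis runs from the tray side (-x, roughly facing the robot) to the key side (+x). A small screen lies on top between the tray side and the keys.
- tray (a joint): Cassette tray in the reader's -x side. Value: how far it stands out, 0 = fully home (front plate against the housing), starts 0.018 to 0.034 m out, stop at 0.05. It slides along the reader's x axis, needs about 3 N plus a little for speed, stays where it is left, and meets a hard stop at home. Two white test cassettes lie on it.
- tray_face (a point): Centre of the front face of the tray's grey front plate, 27 mm above the table, on the reader's centre line, facing the reader's -x. The plate is 100 mm wide, 34 mm tall (10 to 44 mm above the table) and 10 mm thick; with the tray home its face stands 90 mm from the reader's centre. Push it along the reader's +x.
- key_blue (a joint): Round blue push key, 28 mm across, in a black collar 44 mm across on the reader's top. Joint value: how far it is pressed, 0 = up, 0.006 m = fully down; sprung, about 1.5 N to start and 5 N at the bottom, comes back up when let go. Wakes the reader: press first.
- key_blue_top (a point): Centre of the blue key's top face, which stands 74 mm above the table with the key up (14 mm above the reader's top, 10 mm above its collar). The three keys stand in a row along the reader's y, 60 mm apart, 35 mm towards the reader's +x side from its centre; the order of colours differs from start to start.
- key_green (a joint): Round green push key, 28 mm across, in a black collar 44 mm across on the reader's top. Joint value: how far it is pressed, 0 = up, 0.006 m = fully down; sprung, about 1.5 N to start and 5 N at the bottom, comes back up when let go. Starts the reading: press last, with the tray home.
- key_green_top (a point): Centre of the green key's top face, which stands 74 mm above the table with the key up (14 mm above the reader's top, 10 mm above its collar). The three keys stand in a row along the reader's y, 60 mm apart, 35 mm towards the reader's +x side from its centre; the order of colours differs from start to start.
- key_yellow (a joint): Round yellow push key, 28 mm across, in a black collar 44 mm across on the reader's top. Joint value: how far it is pressed, 0 = up, 0.006 m = fully down; sprung, about 1.5 N to start and 5 N at the bottom, comes back up when let go. Erases the memory: never press.
- key_yellow_top (a point): Centre of the yellow key's top face, which stands 74 mm above the table with the key up (14 mm above the reader's top, 10 mm above its collar). The three keys stand in a row along the reader's y, 60 mm apart, 35 mm towards the reader's +x side from its centre; the order of colours differs from start to start.
- dropper_a: Loose bystander, to be left alone; origin at the centre of its underside. White dropper bottle, 28 mm across, 64 mm tall, green band; beside the tray.
- dropper_b: Loose bystander, to be left alone; origin at the centre of its underside. White dropper bottle, 28 mm across, 64 mm tall, blue band; beside the tray.
- canister: Loose bystander, to be left alone; origin at the centre of its underside. White screw-top canister with a red label, 66 mm across, 115 mm tall; beside the reader.
- tube_box: Loose bystander, to be left alone; origin at the centre of its underside. White sample-tube box, 120 x 120 mm, 56 mm tall with its tubes; beside the reader.
- cassette: Loose bystander, to be left alone; origin at the centre of its underside. White test cassette lying flat, 70 x 22 x 6 mm.
- pipette: Loose bystander, to be left alone; origin at the centre of its underside. Black and yellow pipette lying flat, about 260 mm long, 30 mm wide, 22 mm high, just behind the reader (its +x side).

How it is judged:
By the outcome, as a careful person would: the job done as asked, in the order asked, and still so for the second after the job is handed in, with the robot touching nothing.
It also fails if it takes over 45 s, if anything falls off the work surface, if the arm or the gripper's body presses on something with over 40 N, if the wrist force passes 120 N, or if a joint passes its speed limit or range.

## Working session

There is one attempt and no reset: what is moved stays moved. The work goes in short steps, Python scripts to look and compute and a shell command to move; the robot and the scene stay as the last step left them, time stands still between calls to the robot, and variables do not carry over. Pictures are saved under pics/ and viewed, at most 10 in all, crops included, and the job is handed in when it is done.

```bash
mkdir -p pics
cat > h.py <<'E'
import numpy as np, cv2
from rig import sense, get_image
def grab(n):
    return get_image(n)
def ray(c,uv):
    uv=np.atleast_2d(np.asarray(uv,float)); f=240/np.tan(np.radians(c["vfov"])/2)
    d=(uv-[c["cx"],c["cy"]])/f; s=d.copy()
    for _ in range(20): s=d/(1+c["k1"]*(s**2).sum(1,keepdims=True))
    return np.c_[s,np.ones(len(s))]
def onplane(c,uv,z):
    R=np.array(c["R"]);t=np.array(c["t"]); o=-R.T@t; w=ray(c,uv)@R
    return o+w*((z-o[2])/w[:,2])[:,None]
E
python3 - <<'E'
from h import *
for n in("top","side"):
    c=grab(n); cv2.imwrite(f"pics/{n}0.png",c["img"][:,:,::-1]); np.save(f"pics/{n}0.npy",c,allow_pickle=True)
    print(n,c["vfov"],c["k1"],-np.array(c["R"]).T@np.array(c["t"]))
print(sense())
E
```

```text
top 50.18442034301598 0.0050231670296228825 [ 0.45519569 -0.01602266  0.98296029]
side 43.20126642773805 -0.11103651856986586 [ 0.30304411 -0.88805479  0.69381929]
{'clock': 0.1, 'joints': array([-1.19217268,  0.6898987 , -0.19450604,  1.56623135,  0.15727297,
        0.90249467, -0.21512876]), 'qvel': array([ 5.97416959e-05, -1.45793974e-03,  2.99963593e-04, -2.63198562e-03,
       -3.21438752e-04, -7.81676517e-05,  9.46601162e-04]), 'joint_torque': array([-3.67334898e-03, -5.40604520e+01, -1.27189334e+00, -1.58986402e+01,
        9.27773392e-03,  4.35681155e-03, -9.19982341e-06]), 'eef_pos': array([0.2111216 , 0.58766866, 0.24156706]), 'orientation': array([ 1.71549551e-01,  9.85175149e-01, -8.17974390e-04, -8.80014652e-05]), 'force': array([ 0.29610708, -0.63788236, -0.60020477]), 'moment': array([ 0.00684817, -0.02785028, -0.01566362]), 'grip_force': 0.0, 'grip_width': 0.08540680372073878}
```

View pics/top0.png

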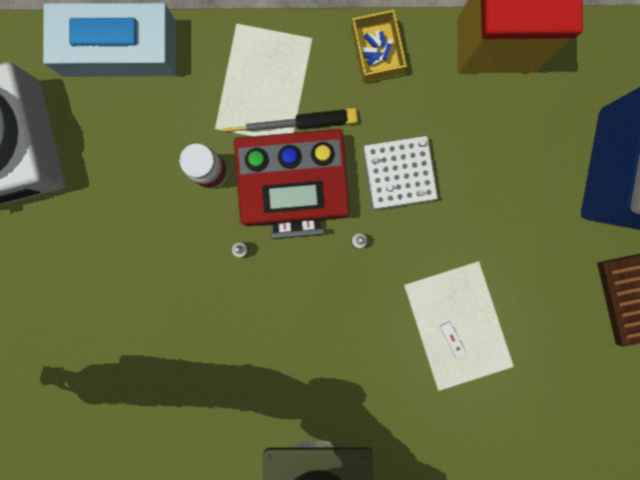

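View pics/side0.png

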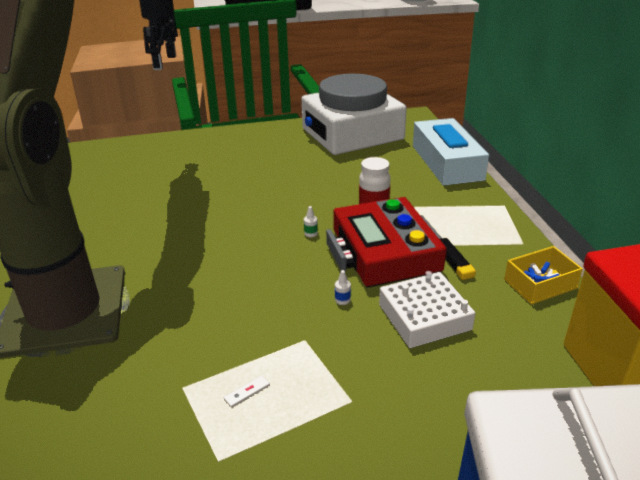

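The top view shows the reader at (292,177). Its keys are green (256,159), blue (289,156) and yellow (323,153), and the tray plate is at (298,229). Droppers stand at (240,250) and (360,241), and the canister at (203,163). The side view agrees, with green (393,206), blue (405,221) and yellow (417,237).

Run:
```python
from h import *
C={n:np.load(f"pics/{n}0.npy",allow_pickle=True).item() for n in("top","side")}
H={"green":(45,80),"blue":(108,130),"yellow":(22,34)}
roi={"top":(235,130,345,180),"side":(378,195,430,247)}
P={}
for k,(a,b) in H.items():
    L=[]
    for n,c in C.items():
        hsv=cv2.cvtColor(c["img"],cv2.COLOR_RGB2HSV); m=cv2.inRange(hsv,(a,130,60),(b,255,255))
        x0,y0,x1,y1=roi[n]; z=np.zeros_like(m); z[y0:y1,x0:x1]=m[y0:y1,x0:x1]
        cs=max(cv2.findContours(z,0,2)[0],key=cv2.contourArea); (u,v),r=cv2.minEnclosingCircle(cs)
        M=cv2.moments(cs); u,v=M["m10"]/M["m00"],M["m01"]/M["m00"]
        p=onplane(c,(u,v),.074)[0]; L.append(p); print(k,n,(round(u,1),round(v,1)),round(r,1),p.round(4), round(float(c["depth"][int(v),int(u)]),3))
    P[k]=L[0]
d=P["yellow"]-P["green"]; print("span",np.linalg.norm(d)); ey=-d/np.linalg.norm(d); ex=np.array([ey[1],-ey[0],0]); print("ex",ex,"yaw",np.degrees(np.arctan2(ex[1],ex[0])))
ctr=P["blue"]-.035*ex
# housing edges check & tray plate via depth points (top)
c=C["top"]; R=np.array(c["R"]);t=np.array(c["t"])
vv,uu=np.mgrid[180:260,200:390]; uv=np.c_[uu.ravel(),vv.ravel()]
X=(ray(c,uv)*c["depth"][uv[:,1],uv[:,0]][:,None]-t)@R
q=np.c_[(X-ctr)@ex,(X-ctr)@ey,X[:,2]]
s=(abs(q[:,1])<.04)&(q[:,0]<-.075)&(q[:,0]>-.15)
for lo in np.arange(-.135,-.075,.003):
    b=s&(q[:,0]>=lo)&(q[:,0]<lo+.003); print(round(lo,3),b.sum(),np.median(q[b,2]).round(4), c["img"][uv[b,1],uv[b,0]].mean(0).round())
s=(q[:,0]<-.085)&(q[:,2]>.035)&(q[:,2]<.05)&(abs(q[:,1])<.06); print("plate y",q[s,1].min(),q[s,1].max(),"x",q[s,0].min())
for n,uv in (("dropa",(240,249)),("dropb",(360,240))):
    p=onplane(c,uv,.064)[0]; print(n,p.round(3),((p-ctr)@ex).round(3),((p-ctr)@ey).round(3))
p=onplane(c,(200,159),.115)[0];print("can",p.round(3),((p-ctr)@ex).round(3),((p-ctr)@ey).round(3))
print("ctr",ctr,"face row",[onplane(c,(u,238-(u-272)/13),.044)[0].round(4) for u in(272,324)])
```

```text
green top (255.5, 158.2) 7.8 [0.6395 0.1067 0.074 ] 0.914
green side (392.4, 204.2) 6.8 [0.6373 0.0948 0.074 ] 1.208
blue top (288.9, 155.3) 8.2 [0.6442 0.0469 0.074 ] 0.915
blue side (404.0, 219.4) 7.4 [0.6421 0.0357 0.074 ] 1.158
yellow top (322.2, 152.3) 8.5 [ 0.6492 -0.0125  0.074 ] 0.914
yellow side (416.1, 199.2) 20.1 [0.6896 0.1024 0.074 ] 1.364
span 0.11951493076007448
ex [0.99670149 0.08115502 0.        ] yaw 4.6549595273927755
-0.135 64 0.0002 [102. 110.  55.]
-0.132 62 0.0003 [102. 110.  54.]
-0.129 66 -0.0001 [102. 110.  55.]
-0.126 64 0.0003 [102. 109.  54.]
-0.123 68 -0.0003 [102. 110.  54.]
-0.12 64 -0.0002 [102. 110.  54.]
-0.117 64 -0.0003 [102. 110.  54.]
-0.114 65 0.0002 [103. 110.  55.]
-0.111 65 -0.0003 [ 95. 102.  52.]
-0.108 126 0.0415 [81. 85. 75.]
-0.105 71 0.0442 [103. 108. 108.]
-0.102 70 0.0445 [ 97. 102. 101.]
-0.099 46 0.0424 [107. 110. 108.]
-0.096 66 0.0273 [124. 125. 122.]
-0.093 66 0.0283 [130. 123. 123.]
-0.09 71 0.0276 [132. 124. 124.]
-0.087 67 0.0281 [125. 118. 118.]
-0.084 69 0.0283 [119. 108. 108.]
-0.081 130 0.0475 [66. 45. 42.]
-0.078 81 0.0582 [106.  31.  26.]
-0.075 0 nan [nan nan nan]
plate y -0.048735335767037494 0.051260614390546015 x -0.10770119510117909
dropa [0.478 0.136 0.064] -0.124 0.102
dropb [ 0.492 -0.079  0.064] -0.127 -0.113
can [0.63  0.196 0.115] 0.033 0.149
ctr [0.60936353 0.04410604 0.074     ] face row [array([0.498 , 0.0808, 0.044 ]), array([ 0.5047, -0.0147,  0.044 ])]
  return _methods._mean(a, axis=axis, dtype=dtype,
  ret = ret.dtype.type(ret / rcount)
<stdin>:24: RuntimeWarning: Mean of empty slice.
  ret = um.true_divide(
```

Run:
```python
from h import *
H={"green":(45,80),"blue":(108,130),"yellow":(22,34)}
for n in("top","side"):
    c=np.load(f"pics/{n}0.npy",allow_pickle=True).item()
    R=np.array(c["R"]);t=np.array(c["t"]); hsv=cv2.cvtColor(c["img"],cv2.COLOR_RGB2HSV)
    v,u=np.mgrid[0:480,0:640]; uv=np.c_[u.ravel(),v.ravel()]
    X=((ray(c,uv)*c["depth"].reshape(-1,1)-t)@R)
    box=(abs(X[:,0]-.64)<.05)&(abs(X[:,1]-.047)<.09)
    for k,(a,b) in H.items():
        m=box&(cv2.inRange(hsv,(a,110,50),(b,255,255)).ravel()>0)
        for lo,hi in((.05,.09),(.071,.08)):
            s=m&(X[:,2]>lo)&(X[:,2]<hi); Y=X[s]; print(n,k,lo,s.sum(),Y.mean(0).round(4),((Y.min(0)+Y.max(0))/2).round(4),np.ptp(Y,0).round(3))
    # reader red top extents
    m=(cv2.inRange(hsv,(0,120,40),(8,255,255)).ravel()>0)&(abs(X[:,2]-.06)<.003)&(abs(X[:,0]-.61)<.15)&(abs(X[:,1]-.044)<.14)
    r=cv2.minAreaRect((X[m,:2]*1000).astype(np.float32)); print(n,"reader rect",r,"z",np.median(X[m,2]))
```

```text
top green 0.05 212 [0.6395 0.1068 0.073 ] [0.6411 0.1077 0.07  ] [0.029 0.028 0.017]
top green 0.071 179 [0.6399 0.1073 0.0742] [0.6401 0.1076 0.0747] [0.026 0.025 0.007]
top blue 0.05 225 [0.6446 0.047  0.0725] [0.6464 0.0475 0.0708] [0.03  0.029 0.019]
top blue 0.071 176 [0.6446 0.0479 0.0742] [0.6448 0.0478 0.0746] [0.026 0.027 0.007]
top yellow 0.05 237 [ 0.6496 -0.0124  0.072 ] [ 0.6509 -0.0129  0.0692] [0.032 0.031 0.017]
top yellow 0.071 177 [ 0.6494 -0.0119  0.0741] [ 0.6492 -0.0121  0.0744] [0.027 0.025 0.006]
top reader rect ((607.7344360351562, 63.987613677978516), (157.6407928466797, 236.59120178222656), 4.601434230804443) z 0.06011156786359755
side green 0.05 122 [0.6393 0.1001 0.07  ] [0.6406 0.107  0.0673] [0.027 0.043 0.015]
side green 0.071 64 [0.6412 0.1023 0.0726] [0.6414 0.1013 0.073 ] [0.025 0.028 0.004]
side blue 0.05 151 [0.6447 0.0427 0.0691] [0.647  0.0548 0.0663] [0.03  0.052 0.018]
side blue 0.071 72 [0.6458 0.0426 0.0727] [0.6463 0.0417 0.0733] [0.025 0.025 0.004]
side yellow 0.05 162 [ 0.6496 -0.016   0.069 ] [ 0.6537 -0.0061  0.067 ] [0.034 0.051 0.017]
side yellow 0.071 74 [ 0.6496 -0.0171  0.0728] [ 0.6498 -0.0169  0.0733] [0.024 0.027 0.004]
side reader rect ((608.0194091796875, 60.80054473876953), (155.980712890625, 243.36387634277344), 5.019870758056641) z 0.05850711895922508
```

Both views agree to about 4 mm: blue at (0.645, 0.046), green at (0.640, 0.106), reader yaw 4.65° and tray about 18 mm out. Next I close the fingers and align the tool.

Careful with the scale: shifts go in shares of 50 mm and turns go in shares of 2 pi rad. That gives: -0.142 rad / 6.2832 = -0.0226.

```bash
python3 -m jog '[{"aperture":0,"r":[0,0,-0.0226]},{"aperture":0,"r":[0,0,-0.0226]},{"aperture":0,"r":[0,0,-0.0226]},{"aperture":0},{"aperture":0}]'; for i in 1; do :; done; python3 -m jog '[{"aperture":0,"trans":[-0.48,-0.72,0]},{"aperture":0,"trans":[-0.48,-0.72,0]},{"aperture":0,"trans":[-0.48,-0.72,0]},{"aperture":0,"trans":[-0.48,-0.72,0]},{"aperture":0,"trans":[-0.48,-0.72,0]}]'
cat >> h.py <<'E'
from scipy.spatial.transform import Rotation as Ro
def to(x,y,z):
    s=sense(); A=Ro.from_quat(s["orientation"]); print("tool delta",(A.as_matrix().T@(np.array([x,y,z])-s["eef_pos"])).round(4),"ax",A.as_matrix()[:,:].round(3).tolist(),"F",s["force"].round(1),"w",s["grip_width"].round(4),"t",s["clock"])
E
python3 -c "
from h import *
to(.645,.046,.11)"
```

```text
clock: 0.6
eef_pos: [0.2113, 0.588, 0.2419]
orientation: [-0.039, 0.999, -0.0, -0.0]
force: [0.3, -0.9, 0.2]
grip_width: 0.0121
grip_force: 0.0
clock: 1.1
eef_pos: [0.3463, 0.4171, 0.2423]
orientation: [-0.039, 0.999, -0.0, 0.0]
force: [0.5, -0.8, -0.5]
grip_width: -0.0003
grip_force: 0.0Traceback (most recent call last):
  File "<string>", line 3, in <module>
    to(.645,.046,.11)
    ~~^^^^^^^^^^^^^^^
  File "h.py", line 15, in to
    s=sense(); A=Ro.from_quat(s["orientation"]); print("tool delta",(A.as_matrix().T@(np.array([x,y,z])-s["eef_pos"])).round(4),"ax",A.as_matrix()[:,:].round(3).tolist(),"F",s["force"].round(1),"w",s["grip_width"].round(4),"t",s["clock"])
                                                                                                                                                                                                      ^^^^^^^^^^^^^^^^^^^^^
AttributeError: 'float' object has no attribute 'round'
```

In the tool's units: -0.039 m is -0.78, -0.027 m is -0.54.

```bash
sed -i 's/s\["grip_width"\].round(4)/s["grip_width"]/' h.py
python3 -m jog '[{"aperture":0,"trans":[-0.54,-0.78,0]},{"aperture":0,"trans":[-0.54,-0.78,0]},{"aperture":0,"trans":[-0.54,-0.78,0]},{"aperture":0,"trans":[-0.54,-0.78,0]},{"aperture":0,"trans":[-0.54,-0.78,0]}]' >/dev/null;  python3 -m jog '[{"aperture":0,"trans":[-0.54,-0.78,0]},{"aperture":0,"trans":[-0.54,-0.78,0]},{"aperture":0,"trans":[-0.54,-0.78,0]},{"aperture":0,"trans":[-0.54,-0.78,0]},{"aperture":0,"trans":[-0.54,-0.78,0]}]' >/dev/null;  python3 -m jog '[{"aperture":0,"trans":[0,0,0.6]},{"aperture":0,"trans":[0,0,0.6]},{"aperture":0,"trans":[0,0,0.6]},{"aperture":0,"trans":[0,0,0.6]},{"aperture":0}]'
python3 - <<'E'
from h import *
to(.645,.046,.085)
for n in("top","side"):
    c=grab(n); cv2.imwrite(f"pics/{n}1.png",cv2.resize(c["img"][110:270,330:500] if n=="side" else c["img"][90:250,170:390],None,fx=3,fy=3)[:,:,::-1])
E
```

```text
clock: 2.6
eef_pos: [0.6429, 0.051, 0.1181]
orientation: [-0.04, 0.999, -0.001, -0.004]
force: [-1.3, -0.2, -0.3]
grip_width: -0.0001
grip_force: 0.0
tool delta [-0.002  -0.0051  0.0331] ax [[-0.997, -0.079, -0.009], [-0.079, 0.997, -0.002], [0.009, -0.001, -1.0]] F [-1.3 -0.2 -0.3] w -0.00012650100908674367 t 2.6
```

View pics/side1.png

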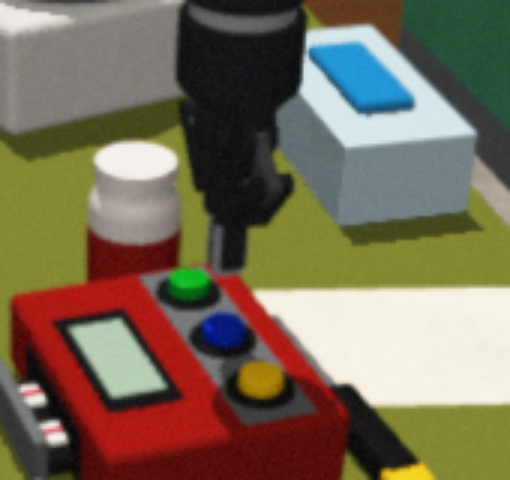

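The fingertip, at crop (226,268), stands directly above the blue key at (225,330). I'll fine-shift and press.

In the tool's units: 0.014 m is 0.28, -0.005 m is -0.1.

```bash
python3 -m jog '[{"aperture":0,"trans":[-0.04,-0.1,0]},{"aperture":0,"trans":[0,0,0.28]},{"aperture":0,"trans":[0,0,0.28]},{"aperture":0,"trans":[0,0,0.08]},{"aperture":0}]'
python3 -m jog '[{"aperture":0,"trans":[0,0,0.04]},{"aperture":0,"trans":[0,0,0.04]},{"aperture":0,"trans":[0,0,0.04]},{"aperture":0,"trans":[0,0,0.02]},{"aperture":0}]'
```

```text
clock: 3.2
eef_pos: [0.6476, 0.0469, 0.089]
orientation: [-0.041, 0.999, -0.0, -0.001]
force: [0.0, 0.0, -0.5]
grip_width: -0.0004
grip_force: 0.0
clock: 3.7
eef_pos: [0.6489, 0.0471, 0.0836]
orientation: [-0.041, 0.999, 0.0, 0.0]
force: [-0.4, 0.8, 2.0]
grip_width: 0.0003
grip_force: 1.1
```

In the tool's units: 0.001 m is 0.02.

```bash
python3 -m jog '[{"aperture":0,"trans":[0,0,0.02]},{"aperture":0,"trans":[0,0,0.02]},{"aperture":0,"trans":[0,0,0.02]},{"aperture":0}]'
python3 -m jog '[{"aperture":0,"trans":[0,0,0.02]},{"aperture":0,"trans":[0,0,0.02]},{"aperture":0}]'
```

```text
clock: 4.1
eef_pos: [0.6489, 0.0471, 0.0804]
orientation: [-0.041, 0.999, 0.0, 0.0]
force: [-0.1, 0.8, 3.6]
grip_width: 0.0002
grip_force: 2.0
clock: 4.4
eef_pos: [0.6489, 0.0471, 0.0791]
orientation: [-0.041, 0.999, 0.0, 0.0]
force: [-2.7, 0.3, 9.2]
grip_width: -0.0001
grip_force: 4.4
```

In the tool's units: 0.001 m is 0.02.

```bash
python3 -m jog '[{"aperture":0,"trans":[0,0,0.02]},{"aperture":0}]'
python3 -m jog '[{"aperture":0,"trans":[0,0,-0.2]},{"aperture":0,"trans":[0,0,-0.6]},{"aperture":0,"trans":[0,0,-0.6]},{"aperture":0}]'
python3 -c "
from h import *
c=[.645-.035*.9967,.046-.035*.0812]
print(c);ex=np.array([.9967,.0812])
p=c-ex*.145
to(p[0],p[1],.14)"
```

```text
clock: 4.6
eef_pos: [0.6489, 0.0471, 0.079]
orientation: [-0.041, 0.999, -0.0, 0.001]
force: [-2.8, 1.2, 13.5]
grip_width: 0.0
grip_force: 7.3
clock: 5.0
eef_pos: [0.651, 0.0473, 0.1509]
orientation: [-0.04, 0.999, 0.0, 0.003]
force: [1.1, 0.5, 1.1]
grip_width: 0.0
grip_force: 0.0
[0.6101155, 0.043158]
tool delta [ 0.1861 -0.001   0.0097] ax [[-0.997, -0.081, 0.007], [-0.081, 0.997, 0.001], [-0.007, 0.001, -1.0]] F [1.1 0.5 1.1] w 3.1064382801289466e-05 t 5.0
```

Blue bottomed out at the expected height, with 13.5 N. Now I go in front of the tray.

In the tool's units: 0.04 m is 0.8, 0.026 m is 0.52.

```bash
python3 -m jog '[{"aperture":0,"trans":[0.8,0,0]},{"aperture":0,"trans":[0.8,0,0]},{"aperture":0,"trans":[0.8,0,0]},{"aperture":0,"trans":[0.8,0,0]},{"aperture":0,"trans":[0.52,0,0]}]'
python3 -m jog '[{"aperture":0},{"aperture":0,"trans":[0,0,0.7]},{"aperture":0,"trans":[0,0,0.7]},{"aperture":0,"trans":[0,0,0.7]},{"aperture":0,"trans":[0,0,0.16]}]'
python3 -m jog '[{"aperture":0},{"aperture":0}]'
python3 - <<'E'
from h import *
ex=np.array([.9967,.0812]);p=np.array([.6101,.0432])-ex*.101
to(*p,.036)
c=grab("side"); cv2.imwrite("pics/side2.png",cv2.resize(c["img"][130:300,280:450],None,fx=3,fy=3)[:,:,::-1])
E
```

```text
clock: 5.5
eef_pos: [0.4588, 0.0308, 0.1466]
orientation: [-0.041, 0.999, -0.0, -0.002]
force: [-0.1, -0.1, -1.1]
grip_width: 0.0
grip_force: 0.0
clock: 6.0
eef_pos: [0.462, 0.0319, 0.031]
orientation: [-0.041, 0.999, -0.001, -0.002]
force: [-0.3, -0.2, 0.2]
grip_width: -0.0001
grip_force: 0.0
clock: 6.2
eef_pos: [0.4638, 0.0319, 0.0349]
orientation: [-0.04, 0.999, 0.0, 0.0]
force: [-0.2, 0.1, -0.3]
grip_width: -0.0004
grip_force: 0.0
tool delta [-0.0458 -0.0006 -0.001 ] ax [[-0.997, -0.081, 0.001], [-0.081, 0.997, 0.0], [-0.001, 0.0, -1.0]] F [-0.2  0.1 -0.3] w -0.0003980220020824822 t 6.2
```

View pics/side2.png

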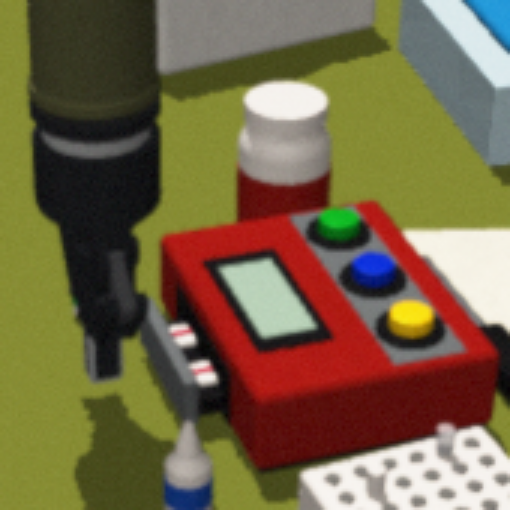

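The blue key is back up. The fingertips, at crop (103,378), are in front of the plate at (170,360) and clear of the dropper, so I'll push.

In the tool's units: -0.012 m is -0.24, -0.01 m is -0.2.

```bash
python3 -m jog '[{"aperture":0,"trans":[-0.24,0,0]},{"aperture":0,"trans":[-0.2,0,0]},{"aperture":0,"trans":[-0.12,0,0]},{"aperture":0,"trans":[-0.1,0,0]},{"aperture":0}]'
python3 -m jog '[{"aperture":0,"trans":[-0.06,0,0]},{"aperture":0,"trans":[-0.06,0,0]},{"aperture":0,"trans":[-0.06,0,0]},{"aperture":0}]'
```

```text
clock: 6.75
eef_pos: [0.4964, 0.0343, 0.0349]
orientation: [-0.04, 0.999, 0.0, 0.0]
force: [-1.1, 0.8, 0.7]
grip_width: 0.0003
grip_force: 0.5
clock: 7.15
eef_pos: [0.5055, 0.0351, 0.0342]
orientation: [-0.04, 0.999, -0.0, 0.0]
force: [-1.0, -1.4, 1.3]
grip_width: -0.0001
grip_force: 1.0
```

In the tool's units: -0.002 m is -0.04.

```bash
python3 -m jog '[{"aperture":0,"trans":[-0.04,0,0]},{"aperture":0,"trans":[-0.04,0,0]},{"aperture":0}]'
python3 -m jog '[{"aperture":0,"trans":[-0.04,0,0]},{"aperture":0,"trans":[-0.04,0,0]},{"aperture":0}]'
```

```text
clock: 7.45
eef_pos: [0.5088, 0.0353, 0.0341]
orientation: [-0.04, 0.999, -0.0, -0.0]
force: [-4.0, -0.9, 1.3]
grip_width: -0.0004
grip_force: 1.7
clock: 7.75
eef_pos: [0.5089, 0.0353, 0.0341]
orientation: [-0.041, 0.999, -0.001, -0.004]
force: [-9.2, -1.1, 7.9]
grip_width: -0.0
grip_force: 5.1
```

In the tool's units: -0.002 m is -0.04.

```bash
python3 -m jog '[{"aperture":0,"trans":[-0.04,0,0]},{"aperture":0,"trans":[-0.04,0,0]},{"aperture":0}]'
python3 -m jog '[{"aperture":0,"trans":[0.3,0,0]},{"aperture":0,"trans":[0.6,0,0]},{"aperture":0,"trans":[0,0,-0.7]},{"aperture":0,"trans":[0,0,-0.8]},{"aperture":0,"trans":[0,0,-0.8]}]'
python3 - <<'E'
from h import *
to(.640,.106,.14)
c=grab("side"); cv2.imwrite("pics/side3.png",cv2.resize(c["img"][130:300,280:450],None,fx=3,fy=3)[:,:,::-1])
c=grab("top"); R=np.array(c["R"]);t=np.array(c["t"]); ex=np.array([.9967,.0812,0]);ey=np.array([-.0812,.9967,0]);ctr=np.array([.6101,.0432,0])
v,u=np.mgrid[180:260,200:390]; uv=np.c_[u.ravel(),v.ravel()]
X=(ray(c,uv)*c["depth"][uv[:,1],uv[:,0]][:,None]-t)@R-ctr
for lo in np.arange(-.114,-.075,.003):
    y=X@ey; b=(abs(y)>.028)&(abs(y)<.046)&(X@ex>=lo)&(X@ex<lo+.003); print(round(lo,3),np.median(X[b,2]).round(3),end=" ")
E
```

```text
clock: 8.05
eef_pos: [0.509, 0.0352, 0.0339]
orientation: [-0.041, 0.999, -0.002, -0.007]
force: [-16.8, 0.3, 12.9]
grip_width: 0.0001
grip_force: 8.3
clock: 8.55
eef_pos: [0.4736, 0.0335, 0.1508]
orientation: [-0.041, 0.999, 0.001, 0.001]
force: [1.0, -0.1, -0.0]
grip_width: 0.0001
grip_force: 0.0
tool delta [-0.1717  0.0585  0.0113] ax [[-0.997, -0.082, 0.003], [-0.082, 0.997, 0.002], [-0.003, 0.001, -1.0]] F [ 1.  -0.1 -0. ] w 7.935764713906528e-05 t 8.55
-0.114 0.51 -0.111 0.512 -0.108 0.512 -0.105 0.508 -0.102 -0.004 -0.099 0.001 -0.096 0.0 -0.093 -0.0 -0.09 0.036 -0.087 0.043 -0.084 0.045 -0.081 0.053 -0.078 0.059 -0.075 0.06
```

View pics/side3.png

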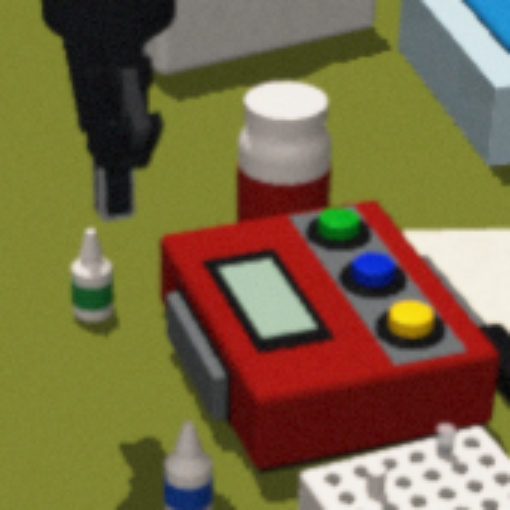

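The plate is flush against the housing, its face at −0.090 m. The tray is home, so green is next.

In the tool's units: -0.034 m is -0.68, 0.012 m is 0.24.

```bash
python3 -m jog '[{"aperture":0,"trans":[-0.68,0.24,0]},{"aperture":0,"trans":[-0.68,0.24,0]},{"aperture":0,"trans":[-0.68,0.24,0]},{"aperture":0,"trans":[-0.68,0.24,0]},{"aperture":0,"trans":[-0.68,0.24,0]}]' >/dev/null
python3 -m jog '[{"aperture":0},{"aperture":0,"trans":[0,0,0.3]},{"aperture":0,"trans":[0,0,0.3]},{"aperture":0},{"aperture":0}]'
python3 -c "
from h import *
to(.641,.106,.088)"
```

```text
clock: 9.65
eef_pos: [0.6356, 0.1055, 0.1183]
orientation: [-0.041, 0.999, -0.0, -0.001]
force: [-0.0, -0.1, -0.1]
grip_width: -0.0002
grip_force: 0.0
tool delta [-0.0055  0.0001  0.0302] ax [[-0.997, -0.081, -0.002], [-0.081, 0.997, -0.001], [0.002, -0.001, -1.0]] F [-0.  -0.1 -0.1] w -0.00023173817838580352 t 9.65
```

In the tool's units: 0.014 m is 0.28, -0.005 m is -0.1.

```bash
python3 -m jog '[{"aperture":0,"trans":[-0.1,0,0]},{"aperture":0,"trans":[0,0,0.28]},{"aperture":0,"trans":[0,0,0.28]},{"aperture":0,"trans":[0,0,0.06]},{"aperture":0}]'
python3 -m jog '[{"aperture":0,"trans":[0,0,0.04]},{"aperture":0,"trans":[0,0,0.04]},{"aperture":0,"trans":[0,0,0.04]},{"aperture":0,"trans":[0,0,0.02]},{"aperture":0}]'
```

```text
clock: 10.15
eef_pos: [0.6408, 0.1064, 0.0869]
orientation: [-0.041, 0.999, -0.0, -0.001]
force: [0.7, -0.2, -0.7]
grip_width: 0.0003
grip_force: 0.0
clock: 10.65
eef_pos: [0.6421, 0.1068, 0.0817]
orientation: [-0.041, 0.999, 0.0, 0.0]
force: [-0.9, 0.8, 2.8]
grip_width: 0.0001
grip_force: 1.7
```

In the tool's units: 0.001 m is 0.02.

```bash
python3 -m jog '[{"aperture":0,"trans":[0,0,0.02]},{"aperture":0,"trans":[0,0,0.02]},{"aperture":0,"trans":[0,0,0.02]},{"aperture":0,"trans":[0,0,0.02]},{"aperture":0}]'
python3 -m jog '[{"aperture":0,"trans":[0,0,0.02]},{"aperture":0}]'
```

```text
clock: 11.15
eef_pos: [0.6421, 0.1068, 0.079]
orientation: [-0.041, 0.999, -0.0, 0.001]
force: [-2.9, -0.3, 13.6]
grip_width: -0.0002
grip_force: 7.1
clock: 11.35
eef_pos: [0.6422, 0.1068, 0.0789]
orientation: [-0.041, 0.999, -0.0, 0.001]
force: [-5.3, -0.9, 20.2]
grip_width: -0.0001
grip_force: 10.0
```

Green is fully down. I'll retreat straight up and check.

In the tool's units: -0.03 m is -0.6, -0.02 m is -0.4.

```bash
python3 -m jog '[{"aperture":0,"trans":[0,0,-0.2]},{"aperture":0,"trans":[0,0,-0.6]},{"aperture":0,"trans":[0,0,-0.6]},{"aperture":0,"trans":[0,0,-0.6]},{"aperture":0,"trans":[0,0,-0.4]}]' >/dev/null; python3 -m jog '[{"aperture":0},{"aperture":0},{"aperture":0}]'
python3 -c "
from h import *
c=grab('side'); cv2.imwrite('pics/side4.png',c['img'][:,:,::-1])"
```

```text
clock: 12.15
eef_pos: [0.6406, 0.1061, 0.1945]
orientation: [-0.041, 0.999, -0.0, -0.002]
force: [0.2, -0.1, 0.1]
grip_width: 0.0001
grip_force: 0.0
```

View pics/side4.png

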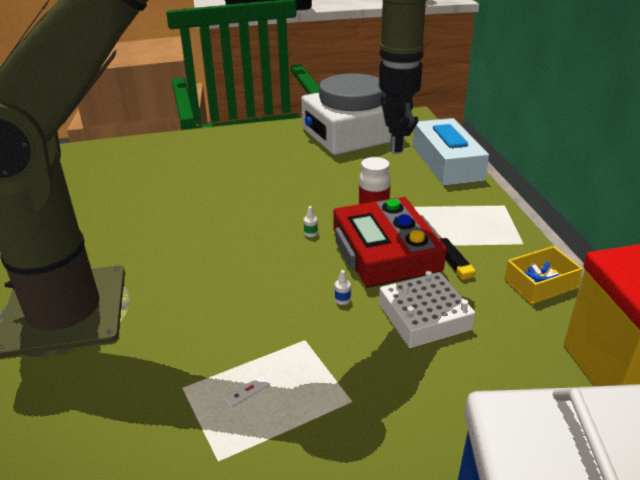

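The picture shows the keys up at (393,206), (404,221) and (417,237), the tray home at (346,250), and the bystanders where they were. The arm is clear.

```bash
python3 -c "
from rig import hand_in
print(hand_in())"
```

```text
the job is handed in; nothing more can be done
None
```

The job is handed in: blue was pressed fully down, the tray pushed home, then green pressed fully down; both keys came back up, yellow was never touched, and nothing else on the table moved (clock about 12 s of 45 s).

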